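# Clear the tray, pack the hub nuts, stand the piston and work the bench camera's stick

## Robot

A 6-joint arm with a two-finger parallel gripper is mounted at the origin on the work surface. World frame = base frame: x ahead of the robot, y to its left, z up, the work surface at z = 0. Lengths are in m, angles in rad, forces in N, time in s.
With the tool pointing down it reaches from about 0.375 to 0.975 m from the base axis. Payload 3.8 kg.
Tool frame: the origin (TCP) lies midway between the tips of the shut fingers; the grasp point (between the pads) lies 19 mm behind it; z points along the fingers, y is the direction in which the jaws open and shut (so a half turn about z gives the same grasp; the last joint's range is limited). The gripper opens to 85 mm and grips with 20 to 120 N. Pads are 22 mm wide; open, the fingers measure 114 mm over their backs; the gripper's body (76 mm by 85 mm) begins 54 mm behind the grasp point. The pads swing forward as they close: fully open they stand 13 mm farther back than shut.
Start: joints at [-1.35, 0.264, 1.604, -0, 1.274, -0.037], TCP at [0.172, -0.653, 0.231] pointing down, gripper open.
Joint ranges: [-2.63, 2.63], [-0.94, 2.18], [0.31, 2.57], [-1.31, 4.45], [0, 2.66], [-2.55, 2.55]. Speed limits (rad/s): [2.57, 2.57, 3.14, 3.14, 3.14, 3.14].

## Interface

Orientations are given as a rotation vector (axis times angle).
In Python, from workcell import bot gives the robot as it stands.
- The arm moves only by the tool drive_tool, never from a script. Its argument "deltas" is a list of rows, each an object with "hand": the opening, from 0 (shut) to 1 (fully open); "offset": the shift along the world's x, y, z in cm, a list of three; "angular": the turn, a rotation vector about the world's x, y, z in degrees, a list of three. A call has 1 to 8 rows; each row is the pose to reach, as a shift and turn from the pose commanded when the call began; what a row does not reach only later rows make up. A row lasts 1/8 s, in which the tool goes at most 62.5 mm and 10.7 degrees, less where a joint would pass 70% of its speed; a pose out of reach is approached as far as the arm can. A call with a gripper value outside its range is refused whole. The fingers move at their own pace and stop on an object; "force" is the grip in N (left out, the last holds). Time passes only in rows, so rows that repeat a pose let the fingers close. It gives the time, the measured TCP pose, the force and the opening at its end, in the units of the state.
- bot.read_state(): the state, without advancing time (a new reading comes with each control period).
- bot.read_camera(name): name is "side" or "top"; returns a dict with "frame" (384x512x3 uint8, blue, green, red), "mtx" (3x3 intrinsics, pixels), "k1" (the pictures are not rectified: a ray, as slopes to the right and down, at radius r is drawn at 1 + k1 r^2 times it, then the intrinsics apply), "R" (3x3) and "t" (3): a world point X has camera coordinates R X + t. Camera axes: x right, y down, z forward; pixel columns grow to the right and rows downward; lengths in m; the calibration is good to about 2 mm. A picture is of the moment at which its call begins. There is no depth.
- bot.finish_job(): hands the job in, once; it reports no verdict.
The state is a dict: "time": time; "q": joint angles; "joint_vel": joint speeds; "joint_torque": joint torques, N m; "tool_pos": TCP position; "tcp_rot": TCP orientation; "wrist_force": force on the tool from outside, world axes, zero at the start; "torque": the same for the moment, N m; "width": opening from 0.0 (shut) to 1.0 (fully open).
Only numpy, scipy, OpenCV 4.12 (cv2) and the standard library are available. Lean on these libraries where they do the work, as an engineer would, in place of code of your own. Each camera call takes 0.05 s, during which the arm holds its last target. There are 200 camera calls.

## Task

Prepare the rebuild parts for their photographs: take the old bearing out of the white tray and set it down flat on the bench beside, lay all the hexagon nuts flat in the tray, close-packed in a honeycomb with their flat faces touching so that every nut touches at least two others, and stand the piston upright, crown up, centred on top of the pedestal. When all that is in place and let go, tilt the camera's joystick well over sideways to the side of the bench where the tray is and hold it there for three seconds, then tilt it well over to the other side, where the pedestal is, and hold it for three seconds. At the end the joystick is let go and centred, the nuts, piston and bearing are still in place, and the other things on the bench have been left alone.

Things in the scene. Friction and masses are not known exactly. Their poses are not given: they have to be found in the camera images.
- tray: low white steel tray fixed to the bench, on the left or right side, 228 x 168 mm outside, long side along its x; 4 mm walls, rim 10 mm above the bench, inner floor 220 x 160 mm and 4 mm thick. Origin: centre of its underside, on the bench
- mat: black rubber mat fixed on the bench on the other side from the tray, 300 mm along its x, 250 mm along its y, 3 mm thick; the piston, pedestal and camera remote stand on it. Origin: centre of its underside
- nut1_center (a point): steel hexagon nut, dark grey, 46 mm across flats (53 mm across corners), 26 mm high, about 220 g, open bore about 30 mm; starts lying flat on the bench in the middle. Origin at its centre, 13 mm above its underside; z is its axis, x points at the middle of one flat (flats every 60 deg). Three to five of the five nuts are present
- nut2_center (a point): steel hexagon nut, dark grey, 46 mm across flats (53 mm across corners), 26 mm high, about 220 g, open bore about 30 mm; starts lying flat on the bench in the middle. Origin at its centre, 13 mm above its underside; z is its axis, x points at the middle of one flat (flats every 60 deg). Three to five of the five nuts are present
- nut3_center (a point): steel hexagon nut, dark grey, 46 mm across flats (53 mm across corners), 26 mm high, about 220 g, open bore about 30 mm; starts lying flat on the bench in the middle. Origin at its centre, 13 mm above its underside; z is its axis, x points at the middle of one flat (flats every 60 deg). Three to five of the five nuts are present
- nut4_center (a point): steel hexagon nut, dark grey, 46 mm across flats (53 mm across corners), 26 mm high, about 220 g, open bore about 30 mm; starts lying flat on the bench in the middle. Origin at its centre, 13 mm above its underside; z is its axis, x points at the middle of one flat (flats every 60 deg). Three to five of the five nuts are present
- nut5_center (a point): steel hexagon nut, dark grey, 46 mm across flats (53 mm across corners), 26 mm high, about 220 g, open bore about 30 mm; starts lying flat on the bench in the middle. Origin at its centre, 13 mm above its underside; z is its axis, x points at the middle of one flat (flats every 60 deg). Three to five of the five nuts are present
- piston_center (a point): small aluminium piston, an upright cylinder 52 mm in diameter and 44 mm high, 130 g, flat crown with ring grooves on top; starts standing crown up on the black rubber mat (3 mm thick). Origin at its centre, 22 mm above its underside; z points up through the crown
- bearing_center (a point): round steel wheel bearing, 42 mm in diameter and 20 mm high, 120 g, left lying flat in the tray at the start. Origin at its centre, 10 mm above its underside; z is its axis
- pedestal_top (a point): centre of the flat round top (36 mm in diameter) of a grey pedestal fixed on the mat; the top is 73 mm above the bench, its foot 68 mm in diameter. It stands on the opposite side of the bench from the tray
- stick_ball (a point): centre of the black ball (26 mm in diameter) on top of the camera remote's joystick, 58 mm above the stick's pivot, which lies on top of a grey box 90 x 80 x 38 mm fixed on the mat, so the ball is 99 mm above the bench when upright; thin 10 mm stick below the ball. Its x and y axes are those of the stick: at rest y is level and points to the remote's left (about the bench's left, within 0.4 rad), x away from the robot
- stick_side (a joint): sideways tilt of the joystick, rad: 0 centred, positive leans to the left (remote's +y, the robot's left), stops at +-0.42; spring-centred, 0.4 N m/rad (about 3 N at the ball at full tilt). The bench camera's head turns with it
- stick_fore (a joint): fore-and-aft tilt of the joystick, rad: 0 centred, positive leans away from the robot, stops at +-0.42, same spring
- camera_mast: bystander: short fixed mast with the bench camera, 161 mm high, at the far edge of the bench in the middle. Origin: centre of its foot
- spanner: bystander: loose spanner on the far left of the bench. Origin: under its middle
- oil: bystander: oil bottle, 60 mm in diameter and 150 mm high, far right of the bench. Origin: centre of its underside
Things that resemble listed ones, but are neither listed nor needed, are in the scene too. Leave any orange look-alike of the part that bears nut2_center alone. What is shaped like the part that bears stick_ball but yellow is not meant.

How it is judged:
By the outcome, as a careful person would: the job done as asked, in the order asked, and still so for the second after the job is handed in, with the robot touching nothing.
Of nut1, nut2, nut3, nut4, nut5 only 3 to 5 are there at a start; the rules pass over those that are not, and their reading is None.
At some moment in a run one of nut1, nut2, nut3, nut4, nut5 may be knocked a few centimetres aside while the robot is not near it.
It also fails if it takes over 210 s, if anything falls off the work surface, if the arm or the gripper's body presses on something with over 40 N, if the wrist force passes 120 N, or if a joint passes its speed limit or range.

## Working session

There is one attempt and no reset: what is moved stays moved. The work goes in short steps, Python scripts to look and compute and a tool call to move; the robot and the scene stay as the last step left them, time stands still between calls to the robot, and variables do not carry over. Pictures are saved under pics/ and viewed, about 12 in all and at most 16, crops included, and the job is handed in when it is done.

Besides the shell and the picture viewer there is one more tool, called after ">>>" as a command line: name --argument value ..., lists and objects as JSON in quotes. drive_tool: Moves the arm, as the interface text tells. Its arguments: {"type":"object","properties":{"deltas":{"type":"array"},"force":{"type":"number"}},"required":["deltas"]}

```bash
mkdir -p pics; cat > h.py <<'E'
import numpy as np, cv2
from workcell import bot
def cam(n,save=None):
    c=bot.read_camera(n)
    if save: cv2.imwrite('pics/'+save,c['frame'])
    return c
def w(c,u,v,z):
    K=c['mtx']; d=np.array([(u-K[0,2])/K[0,0],(v-K[1,2])/K[1,1]]); s=d.copy()
    for _ in range(20): s=d/(1+c['k1']*(s@s))
    R=np.array(c['R']);t=np.array(c['t']); o=-R.T@t; r=R.T@np.array([s[0],s[1],1])
    return o+r*(z-o[2])/r[2]
def px(c,X):
    p=np.array(c['R'])@np.array(X)+np.array(c['t']); s=p[:2]/p[2]; s=s*(1+c['k1']*(s@s)); K=c['mtx']
    return np.array([K[0,0]*s[0]+K[0,2],K[1,1]*s[1]+K[1,2]])
E
python3 - <<'E'
from h import *
import pickle
d={}
for n in('top','side'):
    c=cam(n); d[n]=c; cv2.imwrite(f'pics/{n}0.png',cv2.resize(c['frame'],(800,600),interpolation=cv2.INTER_CUBIC))
    print(n,c['mtx'],c['k1'],-np.array(c['R']).T@c['t'],np.array(c['R']))
pickle.dump(d,open('c0.pkl','wb'));s=bot.read_state();print(s)
E
```

```text
top [[413.91227531   0.         251.54757597]
 [  0.         413.91227531 191.35230358]
 [  0.           0.           1.        ]] -0.016716037047536263 [0.36463404 0.02532706 1.07757845] [[-0.00941723 -0.99978164  0.0186542 ]
 [-0.98555126  0.00612497 -0.16926666]
 [ 0.16911544 -0.01997869 -0.98539374]]
side [[411.56594333   0.         252.12484364]
 [  0.         411.56594333 183.58006594]
 [  0.           0.           1.        ]] -0.023934293445002326 [-0.00416802 -0.61071415  0.60495333] [[ 0.74895371 -0.66260924 -0.00416247]
 [-0.3540942  -0.39491068 -0.84773985]
 [ 0.56007646  0.63639181 -0.53039591]]
{'time': 0.1, 'q': array([-1.34990287e+00,  2.64705383e-01,  1.60526516e+00,  1.94143043e-05,
        1.27370923e+00, -3.68711388e-02]), 'joint_vel': array([ 0.00030026, -0.00012617, -0.00359488,  0.00071185,  0.00135261,
        0.00011743]), 'joint_torque': array([-1.83358361e-04, -5.16707683e+01, -3.68588698e+01, -3.89273441e-05,
        6.33580945e-03,  2.01539564e-05]), 'tool_pos': array([ 0.17194568, -0.65203264,  0.23005299]), 'tcp_rot': array([-3.11347520e+00, -4.03499469e-01,  2.72020347e-04]), 'wrist_force': array([-0.08807624,  1.01948277, -0.46307267]), 'torque': array([-0.01026337,  0.00219417,  0.01335432]), 'width': 1.0004202603161758}
```

View pics/top0.png

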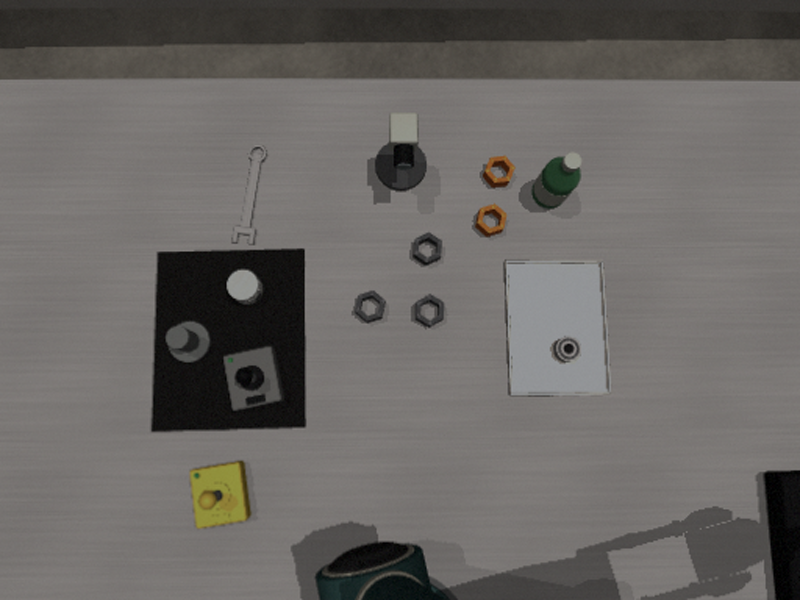

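View pics/side0.png

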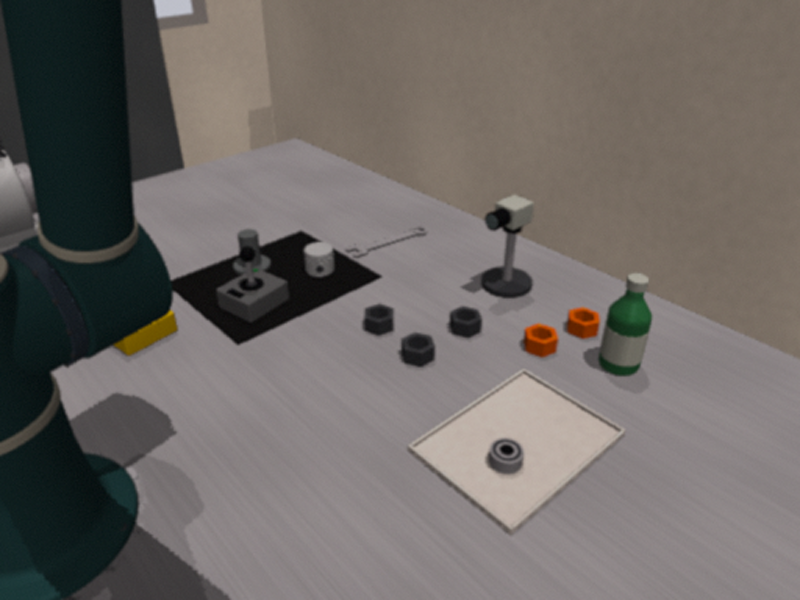

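```bash
python3 - <<'E'
from h import *
import pickle
d=pickle.load(open('c0.pkl','rb')); f=d['top']['frame']
a=cv2.resize(f[140:220,220:300],(480,480),interpolation=cv2.INTER_CUBIC)
a=np.clip(a.astype(float)*1.6,0,255).astype(np.uint8)
b=cv2.resize(f[150:280,90:200],(406,480),interpolation=cv2.INTER_CUBIC)
b=np.clip(b.astype(float)*2,0,255).astype(np.uint8)
b=b[:,:320] if 0 else b
cv2.imwrite('pics/crop1.png',np.hstack([a[:, :394],b]))
c=d['top']
g=lambda u,v,z:np.round(w(c,u/1.5625,v/1.5625,z),4)
print('nuts',[g(*p,.026) for p in((427,248),(429,310),(370,306))])
print('bearing',g(567,348,.024),'tray',[g(*p,.01) for p in((504,261),(603,261),(609,395),(511,395))])
print('piston',g(242,286,.047),'ped',g(180,341,.073),'ball',g(246,377,.099))
print('mat',[g(*p,.003) for p in((158,252),(304,249),(305,427),(152,430))],'box',[g(*p,.041) for p in((224,356),(271,347),(283,400),(234,410))])
print(px(c,[.5,.2,.0])*1.5625)
E
```

```text
nuts [array([ 0.6314, -0.0537,  0.026 ]), array([ 0.5263, -0.0551,  0.026 ]), array([0.5336, 0.0421, 0.026 ])]
bearing [ 0.462 -0.281  0.024] tray [array([ 0.6122, -0.1855,  0.01  ]), array([ 0.6114, -0.3552,  0.01  ]), array([ 0.3852, -0.3506,  0.01  ]), array([ 0.3868, -0.1884,  0.01  ])]
piston [0.5643 0.2485 0.047 ] ped [0.4729 0.3363 0.073 ] ball [0.4153 0.2272 0.099 ]
mat [array([0.6326, 0.4023, 0.003 ]), array([0.6365, 0.1546, 0.003 ]), array([0.3385, 0.1489, 0.003 ]), array([0.3357, 0.3969, 0.003 ])] box [array([0.4519, 0.2751, 0.041 ]), array([0.4657, 0.2005, 0.041 ]), array([0.3816, 0.1798, 0.041 ]), array([0.3667, 0.2565, 0.041 ])]
[275.86899826 328.91225394]
```

View pics/crop1.png

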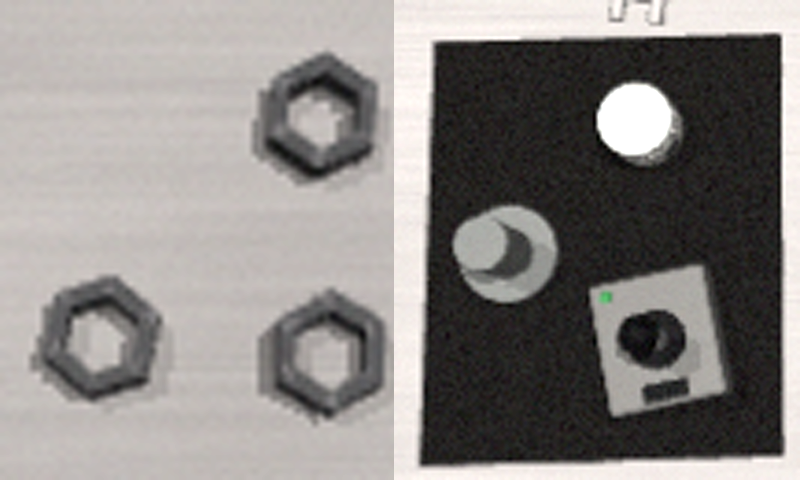

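```bash
cat >> h.py <<'E'
from scipy.optimize import minimize
def hexfit(c,x0,zb=0.,thr=None,S=4,win=24,n=6,r=.0531/2,h=.026,sil=None):
    """fit prism (x,y,corner angle deg) to dark blob by silhouette IoU"""
    u,v=px(c,[x0[0],x0[1],zb+h/2]).round().astype(int); u0,v0=u-win,v-win
    g=cv2.cvtColor(c['frame'],cv2.COLOR_BGR2GRAY)[v0:v+win,u0:u+win].astype(float)
    g=cv2.resize(g,None,fx=S,fy=S,interpolation=cv2.INTER_CUBIC)
    thr=thr or (np.median(g)*.62); m=(g<thr).astype(np.uint8)
    cs,_=cv2.findContours(m,cv2.RETR_EXTERNAL,cv2.CHAIN_APPROX_NONE)
    k=max(cs,key=cv2.contourArea); m[:]=0; cv2.drawContours(m,[k],-1,1,-1)
    def cost(p):
        pts=[px(c,[p[0]+r*np.cos(a),p[1]+r*np.sin(a),z]) for z in(zb,zb+h) for a in np.deg2rad(p[2]*1000+np.arange(n)*360/n)]
        pts=((np.array(pts)-[u0,v0]+.5)*S-.5)
        hl=cv2.convexHull(np.float32(pts)); q=np.zeros_like(m)
        cv2.fillPoly(q,[np.int32(hl*16)],1,shift=4)
        return 1-(q&m).sum()/(q|m).sum()
    best=min((minimize(cost,[x0[0]+dx,x0[1],a/1000],method='Nelder-Mead',options=dict(initial_simplex=np.array([[x0[0],x0[1],a/1000]]*4)+np.vstack([np.zeros(3),np.diag([.006,.006,.008])]))) for a in(-12,8,28) for dx in(0,)),key=lambda q:q.fun)
    return best.x[0],best.x[1],(best.x[2]*1000+30)%60-30,best.fun
NUTS=[(.6314,-.0537),(.5263,-.0551),(.5336,.0421)]
def nuts(L=NUTS,cams=('top','side'),zb=0):
    for n in cams:
        c=bot.read_camera(n)
        for p in L: print(n,np.round(hexfit(c,p,zb),4))
E
python3 - <<'E'
from h import *
import pickle
d=pickle.load(open('c0.pkl','rb'))
for n in d:
    for p in NUTS: print(n,np.round(hexfit(d[n],p),4))
f=d['side']['frame']
a=np.hstack([cv2.resize(f[y:y+60,x:x+80],(400,300),interpolation=cv2.INTER_CUBIC) for x,y in((135,140),(300,265))])
cv2.imwrite('pics/crop2.png',np.clip(a*1.5,0,255).astype(np.uint8))
E
```

```text
top [ 0.6331 -0.0527 -3.02    0.0408]
top [ 0.527  -0.0544 -2.1619  0.0399]
top [  0.5347   0.0436 -14.1528   0.0422]
side [ 0.6349 -0.0542 -7.8411  0.0543]
side [ 0.529  -0.0565 -5.0042  0.0552]
side [  0.5368   0.0439 -10.261    0.0546]
```

View pics/crop2.png

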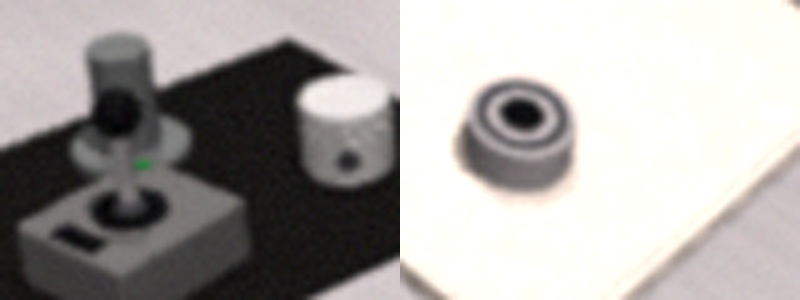

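>>> drive_tool --deltas '[{"hand": 1,"offset": [5,5,0],"angular": [0,0,0]},{"hand": 1,"offset": [10,10,0],"angular": [0,0,0]},{"hand": 1,"offset": [14,15,0],"angular": [0,0,0]},{"hand": 1,"offset": [18,20,0],"angular": [0,0,0]},{"hand": 1,"offset": [22,25,-3],"angular": [0,0,0]},{"hand": 1,"offset": [26,31,-5],"angular": [0,0,0]},{"hand": 1,"offset": [29,37,-7],"angular": [0,0,0]},{"hand": 1,"offset": [29,37,-10],"angular": [0,0,0]}]'

```text
time: 1.1
tool_pos: [0.4647, -0.2816, 0.1326]
tcp_rot: [3.112, 0.405, 0.006]
wrist_force: [1.0, -1.2, -0.1]
width: 0.999
```

```bash
python3 - <<'E'
from h import *
import pickle
d=pickle.load(open('c0.pkl','rb')); c=d['side']
for n,u,v,z in(('ped',159,149.6,.073),('ball',158.2,162.4,.099),('pist',204.4,159.4,.047),('bear',324.6,287.6,.024)): print(n,w(c,u,v,z).round(4))
c=d['top']
for n,u,v,z in(('pist',90+(635-394)/3.69,150+119/3.69,.047),('ped',90+(481-394)/3.69,150+246/3.69,.073),('ball',90+(643-394)/3.69,150+338/3.69,.099)): print(n,w(c,u,v,z).round(4))
E
```

```text
ped [0.4818 0.3379 0.073 ]
ball [0.4199 0.231  0.099 ]
pist [0.57   0.2452 0.047 ]
bear [ 0.4652 -0.284   0.024 ]
pist [0.5664 0.2475 0.047 ]
ped [0.4768 0.3404 0.073 ]
ball [0.4145 0.227  0.099 ]
```

>>> drive_tool --deltas '[{"hand": 1,"offset": [0,0,-5],"angular": [0,0,0]},{"hand": 1,"offset": [0,0,-10],"angular": [0,0,0]},{"hand": 1,"offset": [0,0,-12.8],"angular": [0,0,0]},{"hand": 1,"offset": [0,0,-12.8],"angular": [0,0,0]},{"hand": 0.3,"offset": [0,0,-12.8],"angular": [0,0,0]},{"hand": 0.3,"offset": [0,0,-12.8],"angular": [0,0,0]},{"hand": 0.3,"offset": [0,0,-12.8],"angular": [0,0,0]},{"hand": 0.3,"offset": [0,0,-12.8],"angular": [0,0,0]}]' --force 40

```text
time: 2.1
tool_pos: [0.4636, -0.2838, 0.0054]
tcp_rot: [3.113, 0.403, 0.004]
wrist_force: [-0.4, 1.2, 7.3]
width: 0.474
```

>>> drive_tool --deltas '[{"hand": 0.3,"offset": [0,0,2],"angular": [0,0,0]},{"hand": 0.3,"offset": [0,0,5],"angular": [0,0,0]},{"hand": 0.3,"offset": [0,4,6],"angular": [0,0,0]},{"hand": 0.3,"offset": [0,9,6],"angular": [0,0,0]},{"hand": 0.3,"offset": [0,14,6],"angular": [0,0,0]},{"hand": 0.3,"offset": [0,16,6],"angular": [0,0,0]},{"hand": 0.3,"offset": [0,16,3],"angular": [0,0,0]},{"hand": 0.3,"offset": [0,16,2],"angular": [0,0,0]}]'

```text
time: 3.1
tool_pos: [0.4608, -0.1219, 0.0222]
tcp_rot: [-3.114, -0.405, 0.003]
wrist_force: [0.5, 0.0, -1.1]
width: 0.48
```

>>> drive_tool --deltas '[{"hand": 0.3,"offset": [0,0,-1],"angular": [0,0,0]},{"hand": 0.3,"offset": [0,0,-2],"angular": [0,0,0]},{"hand": 0.3,"offset": [0,0,-2.35],"angular": [0,0,0]},{"hand": 0.3,"offset": [0,0,-2.35],"angular": [0,0,0]},{"hand": 0.3,"offset": [0,0,-2.35],"angular": [0,0,0]}]'

```text
time: 3.72
tool_pos: [0.4621, -0.1231, 0.0013]
tcp_rot: [-3.115, -0.403, 0.001]
wrist_force: [-6.7, 2.0, 13.5]
width: 0.473
```

>>> drive_tool --deltas '[{"hand": 0.9,"offset": [0,0,0],"angular": [0,0,0]},{"hand": 0.9,"offset": [0,0,0],"angular": [0,0,0]},{"hand": 0.9,"offset": [0,0,3],"angular": [0,0,0]},{"hand": 1,"offset": [0,0,8],"angular": [0,0,0]},{"hand": 1,"offset": [2,2,9],"angular": [0,0,-6]},{"hand": 1,"offset": [5,5,9],"angular": [0,0,-12]},{"hand": 1,"offset": [6.6,6.7,9],"angular": [0,0,-18]},{"hand": 1,"offset": [6.6,6.7,7],"angular": [0,0,-18]}]'

```text
time: 4.72
tool_pos: [0.5315, -0.0549, 0.0714]
tcp_rot: [3.14, -0.087, 0.009]
wrist_force: [0.1, -0.6, -0.1]
width: 0.999
```

```bash
python3 - <<'E'
from h import *
c=cam('side'); cv2.imwrite('pics/s1.png',cv2.resize(c['frame'][150:350,170:470],(750,500),interpolation=cv2.INTER_CUBIC)); print(np.round(hexfit(c,NUTS[0]),4),np.round(hexfit(c,NUTS[2]),4)); print(bot.read_state()['tool_pos'])
E
```

```text
[ 0.6344 -0.0534  2.1663  0.5304] [  0.5359   0.0417 -10.9223   0.1301]
[ 0.52775092 -0.05486886  0.06744415]
```

View pics/s1.png

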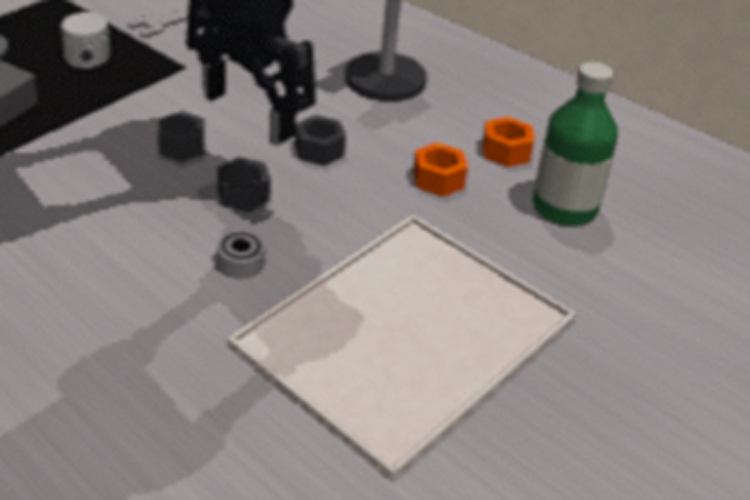

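>>> drive_tool --deltas '[{"hand": 1,"offset": [0,-0.05,-4],"angular": [0,0,0]},{"hand": 1,"offset": [0,-0.05,-6.6],"angular": [0,0,0]},{"hand": 1,"offset": [0,-0.05,-6.6],"angular": [0,0,0]},{"hand": 0.4,"offset": [0,-0.05,-6.6],"angular": [0,0,0]},{"hand": 0.4,"offset": [0,-0.05,-6.6],"angular": [0,0,0]},{"hand": 0.4,"offset": [0,-0.05,-6.6],"angular": [0,0,0]},{"hand": 0.4,"offset": [0,-0.05,-6.6],"angular": [0,0,0]}]' --force 25

```text
time: 5.65
tool_pos: [0.5296, -0.0564, 0.0055]
tcp_rot: [3.14, -0.089, 0.005]
wrist_force: [-1.0, 0.6, 7.1]
width: 0.533
```

>>> drive_tool --deltas '[{"hand": 1,"offset": [0,0,0],"angular": [0,0,0]},{"hand": 1,"offset": [0,0,0],"angular": [0,0,0]},{"hand": 1,"offset": [0,0,0],"angular": [0,0,10]},{"hand": 1,"offset": [0,0,0],"angular": [0,0,20]},{"hand": 1,"offset": [0,0,0],"angular": [0,0,30]},{"hand": 1,"offset": [0,0,0],"angular": [0,0,40]},{"hand": 1,"offset": [0,0,0],"angular": [0,0,50]},{"hand": 1,"offset": [0,0,0],"angular": [0,0,60]}]'

```text
time: 6.65
tool_pos: [0.5277, -0.0562, 0.0035]
tcp_rot: [-2.759, -1.501, 0.001]
wrist_force: [0.6, -0.4, 0.6]
width: 0.999
```

>>> drive_tool --deltas '[{"hand": 1,"offset": [0,0,0],"angular": [0,0,0]},{"hand": 0.3,"offset": [0,0,0],"angular": [0,0,0]},{"hand": 0.3,"offset": [0,0,0],"angular": [0,0,0]},{"hand": 0.3,"offset": [0,0,0],"angular": [0,0,0]},{"hand": 0.3,"offset": [0,0,0],"angular": [0,0,0]}]' --force 40

```text
time: 7.28
tool_pos: [0.5282, -0.0562, 0.004]
tcp_rot: [2.764, 1.493, 0.0]
wrist_force: [-1.6, 0.2, 1.6]
width: 0.53
```

>>> drive_tool --deltas '[{"hand": 0.3,"offset": [0,0,2],"angular": [0,0,0]},{"hand": 0.3,"offset": [0,-2,6],"angular": [0,0,0]},{"hand": 0.3,"offset": [0,-6,7],"angular": [0,0,0]},{"hand": 0.3,"offset": [-0.4,-11,7],"angular": [0,0,1]},{"hand": 0.3,"offset": [-0.8,-16,7],"angular": [0,0,2]},{"hand": 0.3,"offset": [-0.8,-20,7],"angular": [0,0,3.3]},{"hand": 0.3,"offset": [-0.8,-23.7,7],"angular": [0,0,3.3]},{"hand": 0.3,"offset": [-0.8,-23.7,4],"angular": [0,0,3.3]}]'

```text
time: 8.28
tool_pos: [0.5224, -0.2976, 0.0459]
tcp_rot: [2.717, 1.564, 0.005]
wrist_force: [-0.3, 0.3, -2.8]
width: 0.532
```

>>> drive_tool --deltas '[{"hand": 0.3,"offset": [0,0,-2.5],"angular": [0,0,0]},{"hand": 0.3,"offset": [0,0,-3.2],"angular": [0,0,0]},{"hand": 0.3,"offset": [0,0,-3.55],"angular": [0,0,0]},{"hand": 0.3,"offset": [0,0,-3.55],"angular": [0,0,0]},{"hand": 0.3,"offset": [0,0,-3.55],"angular": [0,0,0]}]'

```text
time: 8.9
tool_pos: [0.5212, -0.2937, 0.0094]
tcp_rot: [2.717, 1.572, 0.002]
wrist_force: [-0.2, 0.5, -2.6]
width: 0.532
```

>>> drive_tool --deltas '[{"hand": 0.3,"offset": [0,0,-0.15],"angular": [0,0,0]},{"hand": 0.3,"offset": [0,0,-0.15],"angular": [0,0,0]},{"hand": 0.3,"offset": [0,0,-0.15],"angular": [0,0,0]}]'

```text
time: 9.28
tool_pos: [0.5211, -0.2936, 0.008]
tcp_rot: [2.718, 1.572, 0.002]
wrist_force: [-0.0, 0.9, 6.0]
width: 0.528
```

```bash
python3 - <<'E'
from h import *
s=bot.read_state(); print(s['tool_pos'],s['tcp_rot'],s['wrist_force'],s['joint_vel'])
nuts([NUTS[0],NUTS[2]])
E
```

```text
[ 0.52111275 -0.29364356  0.00804029] [2.71822826e+00 1.57154794e+00 1.78585286e-03] [-0.02586498  0.94486519  6.01556202] [ 0.00112178 -0.0014149  -0.0010901   0.00095554 -0.00190875 -0.00031776]
top [ 0.6324 -0.0527 -3.0532  0.0432]
top [  0.5343   0.0435 -11.7232   0.0375]
side [ 0.6349 -0.0542 -7.7302  0.0525]
side [  0.5365   0.0436 -11.6193   0.0633]
```

>>> drive_tool --deltas '[{"hand": 1,"offset": [0,0,0],"angular": [0,0,0]},{"hand": 1,"offset": [0,0,0],"angular": [0,0,0]},{"hand": 1,"offset": [0,0,2],"angular": [0,0,0]},{"hand": 1,"offset": [0,0,6],"angular": [0,0,0]},{"hand": 1,"offset": [2,4,8],"angular": [0,0,0]},{"hand": 1,"offset": [4,9,8],"angular": [0,0,0]},{"hand": 1,"offset": [6,13,8],"angular": [0,0,-3]},{"hand": 1,"offset": [8,17,8],"angular": [0,0,-5]}]'

```text
time: 10.38
tool_pos: [0.6012, -0.122, 0.0886]
tcp_rot: [2.785, 1.45, 0.002]
wrist_force: [0.7, -0.1, 0.1]
width: 0.999
```

>>> drive_tool --deltas '[{"hand": 1,"offset": [2,4,0],"angular": [0,0,0]},{"hand": 1,"offset": [3.25,7,0],"angular": [0,0,0]},{"hand": 1,"offset": [3.25,7,0],"angular": [0,0,0]},{"hand": 1,"offset": [3.25,7,-4],"angular": [0,0,0]},{"hand": 1,"offset": [3.25,7,-7],"angular": [0,0,0]},{"hand": 1,"offset": [3.25,7,-8.5],"angular": [0,0,0]},{"hand": 1,"offset": [3.25,7,-8.5],"angular": [0,0,0]},{"hand": 1,"offset": [3.25,7,-8.5],"angular": [0,0,0]}]'

```text
time: 11.38
tool_pos: [0.6338, -0.0537, 0.0033]
tcp_rot: [2.785, 1.451, 0.003]
wrist_force: [-0.9, 0.0, -0.3]
width: 1.0
```

>>> drive_tool --deltas '[{"hand": 0.4,"offset": [0,0,0],"angular": [0,0,0]},{"hand": 0.4,"offset": [0,0,0],"angular": [0,0,0]},{"hand": 0.4,"offset": [0,0,0],"angular": [0,0,0]},{"hand": 0.4,"offset": [0,0,0],"angular": [0,0,0]}]' --force 25

```text
time: 11.88
tool_pos: [0.6336, -0.0533, 0.0029]
tcp_rot: [2.785, 1.452, 0.002]
wrist_force: [-0.2, -0.3, 5.8]
width: 0.531
```

>>> drive_tool --deltas '[{"hand": 1,"offset": [0,0,0],"angular": [0,0,0]},{"hand": 1,"offset": [0,0,0],"angular": [0,0,0]},{"hand": 1,"offset": [0,0,0],"angular": [0,0,-10]},{"hand": 1,"offset": [0,0,0],"angular": [0,0,-20]},{"hand": 1,"offset": [0,0,0],"angular": [0,0,-30]},{"hand": 1,"offset": [0,0,0],"angular": [0,0,-40]},{"hand": 1,"offset": [0,0,0],"angular": [0,0,-50]},{"hand": 1,"offset": [0,0,0],"angular": [0,0,-60]}]'

```text
time: 12.88
tool_pos: [0.632, -0.0531, 0.0011]
tcp_rot: [-3.138, 0.144, 0.002]
wrist_force: [0.2, 0.4, 0.2]
width: 0.999
```

>>> drive_tool --deltas '[{"hand": 1,"offset": [0,0,0],"angular": [0,0,0]},{"hand": 0.3,"offset": [0,0,0],"angular": [0,0,0]},{"hand": 0.3,"offset": [0,0,0],"angular": [0,0,0]},{"hand": 0.3,"offset": [0,0,0],"angular": [0,0,0]},{"hand": 0.3,"offset": [0,0,0],"angular": [0,0,0]},{"hand": 0.3,"offset": [0,0,0],"angular": [0,0,0]},{"hand": 0.3,"offset": [0,0,3],"angular": [0,0,0]},{"hand": 0.3,"offset": [0,0,7],"angular": [0,0,0]}]' --force 40

```text
time: 13.88
tool_pos: [0.6302, -0.0529, 0.07]
tcp_rot: [-3.138, 0.135, 0.009]
wrist_force: [0.6, 0.1, -1.6]
width: 0.526
```

>>> drive_tool --deltas '[{"hand": 0.3,"offset": [-3,-4,0],"angular": [0,0,2]},{"hand": 0.3,"offset": [-6,-8.5,0],"angular": [0,0,5]},{"hand": 0.3,"offset": [-9,-12.5,0],"angular": [0,0,5]},{"hand": 0.3,"offset": [-12,-16.5,0],"angular": [0,0,5]},{"hand": 0.3,"offset": [-14.5,-20.5,0],"angular": [0,0,5]},{"hand": 0.3,"offset": [-15.5,-21.5,0],"angular": [0,0,5]},{"hand": 0.3,"offset": [-15.5,-21.5,0],"angular": [0,0,5]},{"hand": 0.3,"offset": [-15.5,-21.5,-3],"angular": [0,0,5]}]'

```text
time: 14.88
tool_pos: [0.4808, -0.2689, 0.0441]
tcp_rot: [3.139, 0.002, 0.01]
wrist_force: [0.5, 0.2, -1.9]
width: 0.533
```

>>> drive_tool --deltas '[{"hand": 0.3,"offset": [0,0,-1],"angular": [0,0,0]},{"hand": 0.3,"offset": [0,0,-2],"angular": [0,0,0]},{"hand": 0.3,"offset": [0,0,-2],"angular": [0,0,0]},{"hand": 0.3,"offset": [0,0,-2],"angular": [0,0,0]}]'

```text
time: 15.38
tool_pos: [0.4783, -0.2683, 0.0224]
tcp_rot: [3.141, 0.003, 0.001]
wrist_force: [0.3, 0.3, -2.0]
width: 0.524
```

```bash
python3 - <<'E'
from h import *
s=bot.read_state(); print(s['tool_pos'],s['tcp_rot'],s['wrist_force'])
E
```

```text
[ 0.47827187 -0.26829081  0.02235664] [3.14108793e+00 2.51135063e-03 1.38836688e-03] [ 0.30224706  0.32542266 -2.04698789]
```

>>> drive_tool --deltas '[{"hand": 0.3,"offset": [0,0,-1.2],"angular": [0,0,0]},{"hand": 0.3,"offset": [0,0,-1.4],"angular": [0,0,0]},{"hand": 0.3,"offset": [0,0,-1.55],"angular": [0,0,0]},{"hand": 0.3,"offset": [0,0,-1.55],"angular": [0,0,0]}]'

```text
time: 15.88
tool_pos: [0.4776, -0.2683, 0.0063]
tcp_rot: [3.142, 0.002, 0.0]
wrist_force: [0.1, 1.0, -2.6]
width: 0.529
```

>>> drive_tool --deltas '[{"hand": 0.3,"offset": [0,0,-0.08],"angular": [0,0,0]},{"hand": 0.3,"offset": [0,0,-0.08],"angular": [0,0,0]}]'

```text
time: 16.12
tool_pos: [0.4778, -0.2684, 0.0059]
tcp_rot: [3.141, 0.002, 0.001]
wrist_force: [-0.5, 0.9, 0.2]
width: 0.523
```

>>> drive_tool --deltas '[{"hand": 0.3,"offset": [0.15,-0.09,0],"angular": [0,0,0]},{"hand": 0.3,"offset": [0.3,-0.18,0],"angular": [0,0,0]},{"hand": 0.3,"offset": [0.4,-0.24,0],"angular": [0,0,0]},{"hand": 0.3,"offset": [0.47,-0.28,0],"angular": [0,0,0]},{"hand": 0.3,"offset": [0.47,-0.28,0],"angular": [0,0,0]},{"hand": 0.3,"offset": [0.47,-0.28,0],"angular": [0,0,0]}]'

```text
time: 16.88
tool_pos: [0.4806, -0.27, 0.0059]
tcp_rot: [-3.14, -0.002, 0.006]
wrist_force: [-6.8, 3.4, 8.4]
width: 0.531
```

```bash
python3 - <<'E'
from h import *
s=bot.read_state(); print(s['tool_pos'],s['tcp_rot'],s['wrist_force'])
nuts([NUTS[2]])
E
```

```text
[ 0.48063607 -0.2699837   0.00589653] [-3.13952845e+00 -2.25562307e-03  5.59560914e-03] [-6.80184964  3.39950317  8.35029547]
top [  0.5344   0.0435 -11.8402   0.0381]
side [  0.5368   0.0435 -10.9605   0.06  ]
```

>>> drive_tool --deltas '[{"hand": 0.3,"offset": [0.09,-0.05,0],"angular": [0,0,0]},{"hand": 0.3,"offset": [0.09,-0.05,0],"angular": [0,0,0]},{"hand": 0.3,"offset": [0.09,-0.05,0],"angular": [0,0,0]}]'

```text
time: 17.35
tool_pos: [0.4807, -0.27, 0.0059]
tcp_rot: [-3.138, -0.002, 0.008]
wrist_force: [-9.9, 5.0, 12.4]
width: 0.527
```

```bash
python3 - <<'E'
from h import *
s=bot.read_state(); print(s['tool_pos'],s['tcp_rot'],s['wrist_force'])
E
```

```text
[ 0.48066442 -0.27000419  0.00592137] [-3.13848231e+00 -2.29893798e-03  8.46147081e-03] [-9.89764095  4.97423729 12.38085537]
```

>>> drive_tool --deltas '[{"hand": 0.7,"offset": [0,0,0],"angular": [0,0,0]},{"hand": 0.7,"offset": [0,0,0],"angular": [0,0,0]},{"hand": 0.75,"offset": [0,0,2],"angular": [0,0,0]},{"hand": 0.75,"offset": [0,0,5],"angular": [0,0,0]},{"hand": 1,"offset": [0,0,8],"angular": [0,0,0]},{"hand": 1,"offset": [1,5,8],"angular": [0,0,-4]},{"hand": 1,"offset": [2,10,8],"angular": [0,0,-8]},{"hand": 1,"offset": [3,15,8],"angular": [0,0,-11.4]}]'

```text
time: 18.35
tool_pos: [0.514, -0.1204, 0.0859]
tcp_rot: [3.126, -0.315, 0.003]
wrist_force: [0.1, -0.6, 0.9]
width: 1.001
```

```bash
python3 - <<'E'
from h import *
c=cam('top');cv2.imwrite('pics/t2.png',cv2.resize(c['frame'][160:260,310:410],(600,600),interpolation=cv2.INTER_CUBIC))
print(bot.read_state()['tool_pos'])
E
```

```text
[ 0.51440214 -0.11507122  0.08562705]
```

View pics/t2.png

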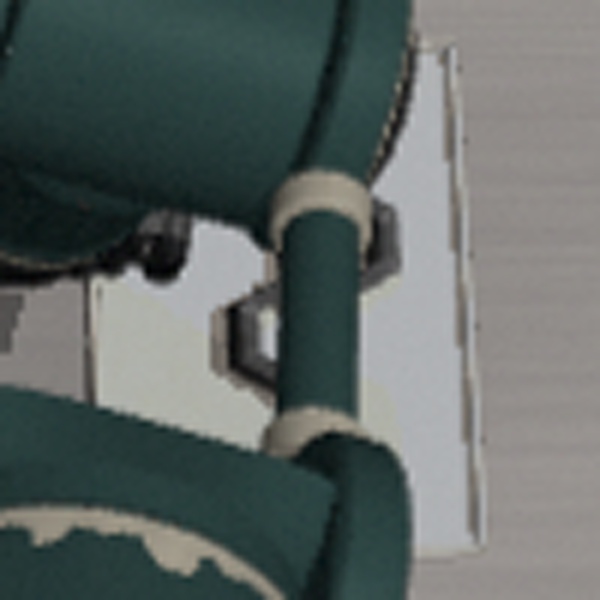

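>>> drive_tool --deltas '[{"hand": 1,"offset": [1,5,0],"angular": [0,0,0]},{"hand": 1,"offset": [2,10,0],"angular": [0,0,0]},{"hand": 1,"offset": [2.2,15,0],"angular": [0,0,0]},{"hand": 1,"offset": [2.2,16.2,0],"angular": [0,0,0]},{"hand": 1,"offset": [2.2,16.2,-4],"angular": [0,0,0]},{"hand": 1,"offset": [2.2,16.2,-5],"angular": [0,0,0]},{"hand": 1,"offset": [2.2,16.2,-5],"angular": [0,0,0]}]'

```text
time: 19.27
tool_pos: [0.5343, 0.0398, 0.0347]
tcp_rot: [3.126, -0.311, -0.004]
wrist_force: [1.0, -1.4, 0.2]
width: 0.997
```

```bash
python3 - <<'E'
from h import *
print(bot.read_state()['tool_pos'])
c=cam('top');a=cv2.resize(c['frame'][160:260,310:410],(400,400),interpolation=cv2.INTER_CUBIC)
c=cam('side');b=cv2.resize(c['frame'][230:330,270:370],(400,400),interpolation=cv2.INTER_CUBIC)
cv2.imwrite('pics/t3.png',np.hstack([a,b]))
E
```

```text
[0.53432023 0.03975273 0.03465444]
```

View pics/t3.png

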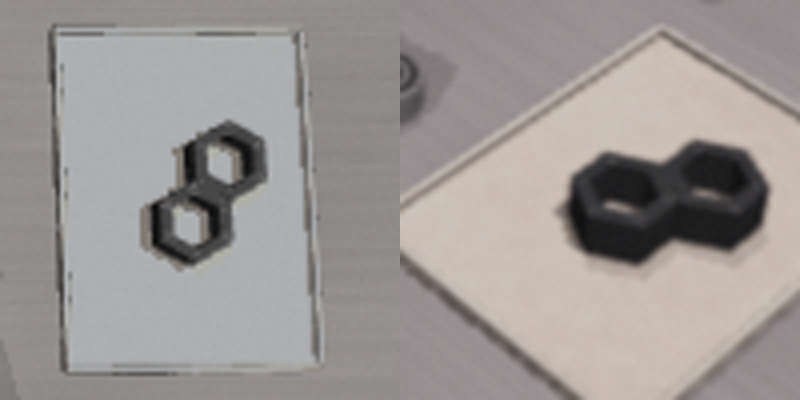

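>>> drive_tool --deltas '[{"hand": 1,"offset": [0.1,0.4,0],"angular": [0,0,0]},{"hand": 1,"offset": [0.1,0.4,-3.3],"angular": [0,0,0]},{"hand": 1,"offset": [0.1,0.4,-3.3],"angular": [0,0,0]},{"hand": 0.4,"offset": [0.1,0.4,-3.3],"angular": [0,0,0]},{"hand": 0.4,"offset": [0.1,0.4,-3.3],"angular": [0,0,0]},{"hand": 0.4,"offset": [0.1,0.4,-3.3],"angular": [0,0,0]},{"hand": 0.4,"offset": [0.1,0.4,-3.3],"angular": [0,0,0]}]' --force 25

```text
time: 20.25
tool_pos: [0.5375, 0.0444, 0.004]
tcp_rot: [-3.126, 0.31, -0.004]
wrist_force: [-1.1, -0.9, 6.3]
width: 0.535
```

>>> drive_tool --deltas '[{"hand": 1,"offset": [0,0,0],"angular": [0,0,0]},{"hand": 1,"offset": [0,0,0],"angular": [0,0,0]},{"hand": 1,"offset": [0,0,0],"angular": [0,0,10]},{"hand": 1,"offset": [0,0,0],"angular": [0,0,20]},{"hand": 1,"offset": [0,0,0],"angular": [0,0,30]},{"hand": 1,"offset": [0,0,0],"angular": [0,0,40]},{"hand": 1,"offset": [0,0,0],"angular": [0,0,50]},{"hand": 1,"offset": [0,0,0],"angular": [0,0,60]}]'

```text
time: 21.25
tool_pos: [0.5358, 0.0446, 0.0021]
tcp_rot: [-2.858, -1.303, 0.001]
wrist_force: [0.1, 0.5, 0.4]
width: 1.003
```

>>> drive_tool --deltas '[{"hand": 1,"offset": [0,0,0],"angular": [0,0,0]},{"hand": 0.3,"offset": [0,0,0],"angular": [0,0,0]},{"hand": 0.3,"offset": [0,0,0],"angular": [0,0,0]},{"hand": 0.3,"offset": [0,0,0],"angular": [0,0,0]},{"hand": 0.3,"offset": [0,0,0],"angular": [0,0,0]},{"hand": 0.3,"offset": [0,0,0],"angular": [0,0,0]}]' --force 40

```text
time: 22.0
tool_pos: [0.5363, 0.0445, 0.0027]
tcp_rot: [2.863, 1.294, 0.0]
wrist_force: [-1.5, 0.3, 2.4]
width: 0.532
```

>>> drive_tool --deltas '[{"hand": 0.3,"offset": [0,0,3],"angular": [0,0,0]},{"hand": 0.3,"offset": [0,-1,7],"angular": [0,0,0]},{"hand": 0.3,"offset": [0,-5,7],"angular": [0,0,3]},{"hand": 0.3,"offset": [-0.3,-10,7],"angular": [0,0,7]},{"hand": 0.3,"offset": [-0.6,-15,7],"angular": [0,0,11.4]},{"hand": 0.3,"offset": [-1,-20,7],"angular": [0,0,11.4]},{"hand": 0.3,"offset": [-1.3,-25,7],"angular": [0,0,11.4]},{"hand": 0.3,"offset": [-1.3,-28.8,7],"angular": [0,0,11.4]}]'

```text
time: 23.0
tool_pos: [0.5221, -0.2453, 0.0717]
tcp_rot: [-2.72, -1.57, 0.001]
wrist_force: [0.3, -0.1, -1.8]
width: 0.533
```

>>> drive_tool --deltas '[{"hand": 0.3,"offset": [0,0,0],"angular": [0,0,0]},{"hand": 0.3,"offset": [0,0,-3],"angular": [0,0,0]},{"hand": 0.3,"offset": [0,0,-3.5],"angular": [0,0,0]},{"hand": 0.3,"offset": [0,0,-3.5],"angular": [0,0,0]},{"hand": 0.3,"offset": [0,0,-3.5],"angular": [0,0,0]}]'

```text
time: 23.62
tool_pos: [0.5239, -0.2433, 0.0384]
tcp_rot: [2.718, 1.573, 0.001]
wrist_force: [0.4, -0.9, -1.9]
width: 0.527
```

```bash
python3 - <<'E'
from h import *
s=bot.read_state(); print(s['tool_pos'],s['tcp_rot'],s['wrist_force'])
E
```

```text
[ 0.52392342 -0.24331784  0.03835389] [2.71825728e+00 1.57285377e+00 1.16009381e-03] [ 0.3937557  -0.8986193  -1.92507273]
```

>>> drive_tool --deltas '[{"hand": 0.3,"offset": [-0.06,0.03,-2],"angular": [0,0,0]},{"hand": 0.3,"offset": [-0.06,0.03,-2.9],"angular": [0,0,0]},{"hand": 0.3,"offset": [-0.06,0.03,-3.15],"angular": [0,0,0]},{"hand": 0.3,"offset": [-0.06,0.03,-3.15],"angular": [0,0,0]},{"hand": 0.3,"offset": [-0.06,0.03,-3.15],"angular": [0,0,0]}]'

```text
time: 24.25
tool_pos: [0.5217, -0.2426, 0.0065]
tcp_rot: [-2.718, -1.571, 0.002]
wrist_force: [-5.2, 2.2, 9.0]
width: 0.53
```

>>> drive_tool --deltas '[{"hand": 0.3,"offset": [0,0,0.07],"angular": [0,0,0]},{"hand": 0.3,"offset": [0,0,0.07],"angular": [0,0,0]},{"hand": 0.3,"offset": [0,0,0.07],"angular": [0,0,0]}]'

```text
time: 24.62
tool_pos: [0.5217, -0.2427, 0.0066]
tcp_rot: [-2.718, -1.571, 0.002]
wrist_force: [-3.1, 2.8, 5.9]
width: 0.531
```

>>> drive_tool --deltas '[{"hand": 0.3,"offset": [0,0,0.1],"angular": [0,0,0]},{"hand": 0.3,"offset": [0,0,0.1],"angular": [0,0,0]},{"hand": 0.3,"offset": [0,0,0.1],"angular": [0,0,0]}]'

```text
time: 25.0
tool_pos: [0.5226, -0.2432, 0.0073]
tcp_rot: [-2.72, -1.572, 0.0]
wrist_force: [-0.6, -0.6, -2.3]
width: 0.527
```

>>> drive_tool --deltas '[{"hand": 0.3,"offset": [0,0,-0.05],"angular": [0,0,0]},{"hand": 0.3,"offset": [-0.08,-0.16,-0.05],"angular": [0,0,0]},{"hand": 0.3,"offset": [-0.15,-0.3,-0.05],"angular": [0,0,0]},{"hand": 0.3,"offset": [-0.2,-0.4,-0.05],"angular": [0,0,0]},{"hand": 0.3,"offset": [-0.24,-0.48,-0.05],"angular": [0,0,0]},{"hand": 0.3,"offset": [-0.25,-0.5,-0.05],"angular": [0,0,0]},{"hand": 0.3,"offset": [-0.25,-0.5,-0.05],"angular": [0,0,0]}]'

```text
time: 25.88
tool_pos: [0.5203, -0.2479, 0.0072]
tcp_rot: [-2.72, -1.572, -0.001]
wrist_force: [0.9, 2.6, -2.3]
width: 0.529
```

```bash
python3 - <<'E'
from h import *
s=bot.read_state(); print(s['tool_pos'],s['tcp_rot'],s['wrist_force'])
E
```

```text
[ 0.52025242 -0.2478994   0.00718084] [-2.71962644e+00 -1.57223798e+00 -6.41174100e-04] [ 0.89923032  2.55261838 -2.28193505]
```

>>> drive_tool --deltas '[{"hand": 0.3,"offset": [0,0,-0.06],"angular": [0,0,0]},{"hand": 0.3,"offset": [0,0,-0.06],"angular": [0,0,0]},{"hand": 0.72,"offset": [0,0,-0.06],"angular": [0,0,0]},{"hand": 0.72,"offset": [0,0,-0.06],"angular": [0,0,0]},{"hand": 0.72,"offset": [0,0,2],"angular": [0,0,0]},{"hand": 0.72,"offset": [0,0,5],"angular": [0,0,0]},{"hand": 1,"offset": [0,0,10],"angular": [0,0,0]},{"hand": 1,"offset": [0,5,14],"angular": [0,0,0]}]'

```text
time: 26.88
tool_pos: [0.5213, -0.202, 0.1489]
tcp_rot: [2.719, 1.565, 0.002]
wrist_force: [1.1, -0.0, 0.1]
width: 1.001
```

>>> drive_tool --deltas '[{"hand": 1,"offset": [0,5,0],"angular": [0,0,0]},{"hand": 1,"offset": [0,10,0],"angular": [0,0,0]},{"hand": 1,"offset": [0,15,0],"angular": [0,0,0]},{"hand": 1,"offset": [0,20,0],"angular": [0,0,0]},{"hand": 1,"offset": [0,25,0],"angular": [0,0,0]},{"hand": 1,"offset": [1,30,0],"angular": [0,0,0]},{"hand": 1,"offset": [2,35,0],"angular": [0,0,0]},{"hand": 1,"offset": [2,37,0],"angular": [0,0,0]}]'

```text
time: 27.88
tool_pos: [0.5407, 0.1727, 0.1466]
tcp_rot: [2.717, 1.575, 0.002]
wrist_force: [0.3, 0.2, 0.0]
width: 0.999
```

```bash
python3 - <<'E'
from h import *
print(bot.read_state()['tool_pos'])
c=cam('top');a=cv2.resize(c['frame'][170:240,320:390],(400,400),interpolation=cv2.INTER_CUBIC)
c=cam('side');b=cv2.resize(c['frame'][235:305,285:355],(400,400),interpolation=cv2.INTER_CUBIC)
cv2.imwrite('pics/t4.png',np.clip(np.hstack([a,b])*1.2,0,255).astype(np.uint8))
E
```

```text
[0.540746   0.17273077 0.14655511]
```

View pics/t4.png

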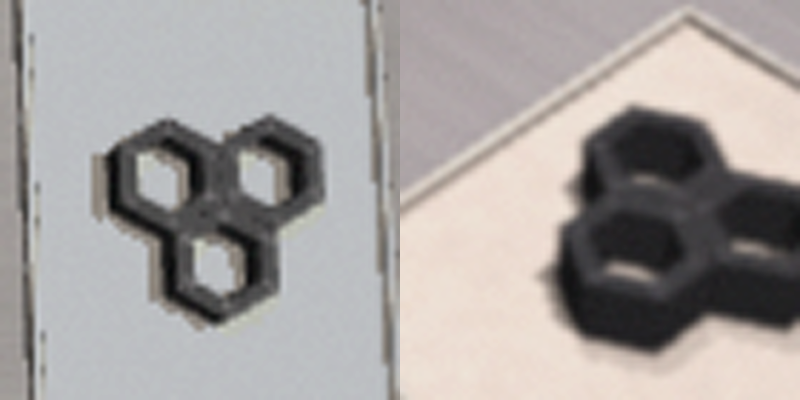

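>>> drive_tool --deltas '[{"hand": 1,"offset": [2.75,4,0],"angular": [0,0,0]},{"hand": 1,"offset": [2.75,7.4,0],"angular": [0,0,0]},{"hand": 1,"offset": [2.75,7.4,-4],"angular": [0,0,0]},{"hand": 1,"offset": [2.75,7.4,-9],"angular": [0,0,0]},{"hand": 1,"offset": [2.75,7.4,-13.6],"angular": [0,0,0]},{"hand": 1,"offset": [2.75,7.4,-13.6],"angular": [0,0,0]},{"hand": 1,"offset": [2.75,7.4,-13.6],"angular": [0,0,0]}]'

```text
time: 28.85
tool_pos: [0.5688, 0.244, 0.0117]
tcp_rot: [2.72, 1.571, 0.002]
wrist_force: [0.1, -0.3, 0.8]
width: 0.999
```

>>> drive_tool --deltas '[{"hand": 0.4,"offset": [0,0,0],"angular": [0,0,0]},{"hand": 0.4,"offset": [0,0,0],"angular": [0,0,0]},{"hand": 0.4,"offset": [0,0,0],"angular": [0,0,0]},{"hand": 0.4,"offset": [0,0,0],"angular": [0,0,0]}]' --force 20

```text
time: 29.35
tool_pos: [0.5692, 0.2452, 0.0127]
tcp_rot: [2.719, 1.572, 0.005]
wrist_force: [-1.7, -1.2, 7.2]
width: 0.599
```

>>> drive_tool --deltas '[{"hand": 1,"offset": [0,0,0],"angular": [0,0,0]},{"hand": 1,"offset": [0,0,0],"angular": [0,0,0]},{"hand": 1,"offset": [0,0,0],"angular": [0,0,10]},{"hand": 1,"offset": [0,0,0],"angular": [0,0,20]},{"hand": 1,"offset": [0,0,0],"angular": [0,0,30]},{"hand": 1,"offset": [0,0,0],"angular": [0,0,40]},{"hand": 1,"offset": [0,0,0],"angular": [0,0,50]},{"hand": 1,"offset": [0,0,0],"angular": [0,0,60]}]'

```text
time: 30.35
tool_pos: [0.5673, 0.2445, 0.0098]
tcp_rot: [-1.561, -2.726, 0.001]
wrist_force: [-0.5, 0.7, -1.1]
width: 0.999
```

>>> drive_tool --deltas '[{"hand": 1,"offset": [0,0,0],"angular": [0,0,10]},{"hand": 1,"offset": [0,0,0],"angular": [0,0,20]},{"hand": 1,"offset": [0,0,0],"angular": [0,0,30]},{"hand": 1,"offset": [0,0,0],"angular": [0,0,30]},{"hand": 0.4,"offset": [0,0,0],"angular": [0,0,30]},{"hand": 0.4,"offset": [0,0,0],"angular": [0,0,30]},{"hand": 0.4,"offset": [0,0,0],"angular": [0,0,30]},{"hand": 0.4,"offset": [0,0,0],"angular": [0,0,30]}]' --force 30

```text
time: 31.35
tool_pos: [0.5679, 0.2448, 0.0105]
tcp_rot: [0.812, 3.034, 0.001]
wrist_force: [-0.2, 0.7, 2.4]
width: 0.601
```

>>> drive_tool --deltas '[{"hand": 0.4,"offset": [0,0,3],"angular": [0,0,0]},{"hand": 0.4,"offset": [0,0,7],"angular": [0,0,0]},{"hand": 0.4,"offset": [0,0,9.5],"angular": [0,0,0]},{"hand": 0.4,"offset": [-3,3,9.5],"angular": [0,0,0]},{"hand": 0.4,"offset": [-6,6,9.5],"angular": [0,0,0]},{"hand": 0.4,"offset": [-8.9,9.3,9.5],"angular": [0,0,0]},{"hand": 0.4,"offset": [-8.9,9.3,9],"angular": [0,0,0]},{"hand": 0.4,"offset": [-8.9,9.3,9],"angular": [0,0,0]}]'

```text
time: 32.35
tool_pos: [0.478, 0.337, 0.0993]
tcp_rot: [-0.81, -3.035, 0.003]
wrist_force: [0.7, 0.5, -1.0]
width: 0.608
```

```bash
python3 - <<'E'
from h import *
s=bot.read_state(); print(s['tool_pos'],s['tcp_rot'],s['wrist_force'])
c=cam('side');b=cv2.resize(c['frame'][110:210,100:220],(720,600),interpolation=cv2.INTER_CUBIC)
cv2.imwrite('pics/p1.png',np.clip(b*1.4,0,255).astype(np.uint8))
E
```

```text
[0.47797786 0.33701193 0.09925198] [-8.09926048e-01 -3.03452025e+00  2.74155625e-03] [ 0.7434706   0.49125262 -0.96154736]
```

View pics/p1.png

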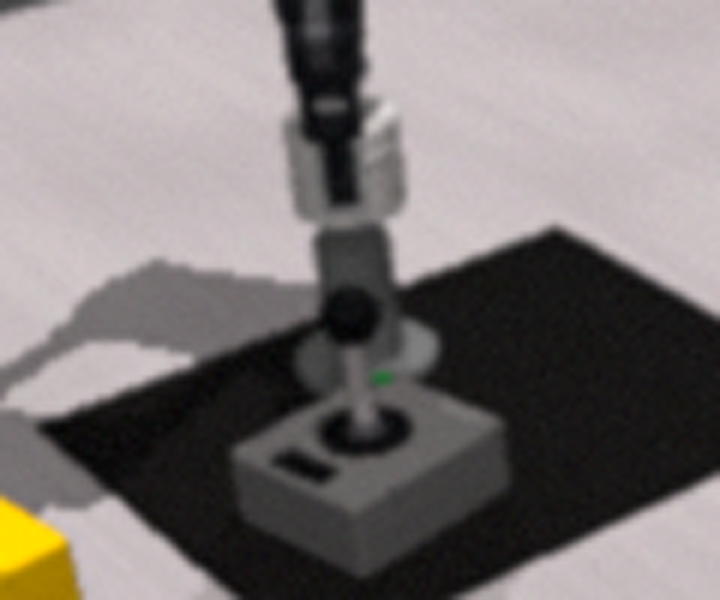

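>>> drive_tool --deltas '[{"hand": 0.4,"offset": [0.05,0.05,-1.2],"angular": [0,0,0]},{"hand": 0.4,"offset": [0.05,0.05,-1.7],"angular": [0,0,0]},{"hand": 0.4,"offset": [0.05,0.05,-1.85],"angular": [0,0,0]},{"hand": 0.4,"offset": [0.05,0.05,-1.85],"angular": [0,0,0]},{"hand": 0.4,"offset": [0.05,0.05,-1.85],"angular": [0,0,0]}]'

```text
time: 33.02
tool_pos: [0.4794, 0.3382, 0.082]
tcp_rot: [0.811, 3.035, 0.001]
wrist_force: [0.6, -0.0, -2.0]
width: 0.598
```

>>> drive_tool --deltas '[{"hand": 0.4,"offset": [0,0,-0.1],"angular": [0,0,0]},{"hand": 0.4,"offset": [0,0,-0.1],"angular": [0,0,0]},{"hand": 0.4,"offset": [0,0,-0.1],"angular": [0,0,0]}]'

```text
time: 33.4
tool_pos: [0.4791, 0.3382, 0.0808]
tcp_rot: [0.811, 3.035, 0.0]
wrist_force: [0.1, -0.2, -1.3]
width: 0.6
```

>>> drive_tool --deltas '[{"hand": 0.4,"offset": [0,0,-0.08],"angular": [0,0,0]},{"hand": 0.4,"offset": [0,0,-0.08],"angular": [0,0,0]},{"hand": 0.4,"offset": [0,0,-0.08],"angular": [0,0,0]}]'

```text
time: 33.78
tool_pos: [0.4792, 0.3382, 0.0805]
tcp_rot: [0.811, 3.035, 0.0]
wrist_force: [-2.4, -1.7, 5.2]
width: 0.597
```

>>> drive_tool --deltas '[{"hand": 0.9,"offset": [0,0,0],"angular": [0,0,0]},{"hand": 0.9,"offset": [0,0,0],"angular": [0,0,0]},{"hand": 1,"offset": [0,0,0],"angular": [0,0,0]},{"hand": 1,"offset": [0,0,2],"angular": [0,0,0]},{"hand": 1,"offset": [0,0,5],"angular": [0,0,0]},{"hand": 1,"offset": [0,0,9],"angular": [0,0,0]},{"hand": 1,"offset": [0,0,13],"angular": [0,0,0]},{"hand": 0.6,"offset": [-2,-3,13],"angular": [0,0,8]}]'

```text
time: 34.78
tool_pos: [0.4629, 0.3108, 0.2168]
tcp_rot: [0.589, 3.077, 0.013]
wrist_force: [0.5, -0.3, 0.2]
width: 0.817
```

>>> drive_tool --deltas '[{"hand": 0.6,"offset": [-2,-4,0],"angular": [0,0,10]},{"hand": 0.6,"offset": [-4.2,-8,0],"angular": [0,0,20]},{"hand": 0.6,"offset": [-4.2,-8,0],"angular": [0,0,30]},{"hand": 0.6,"offset": [-4.2,-8,0],"angular": [0,0,33.5]},{"hand": 0.6,"offset": [-4.2,-8,-4],"angular": [0,0,33.5]},{"hand": 0.6,"offset": [-4.2,-8,-4],"angular": [0,0,33.5]},{"hand": 0.6,"offset": [-4.2,-8,-4],"angular": [0,0,33.5]}]'

```text
time: 35.65
tool_pos: [0.4176, 0.2284, 0.1714]
tcp_rot: [-0.316, 3.124, 0.001]
wrist_force: [0.7, 0.8, 0.3]
width: 0.605
```

```bash
python3 - <<'E'
from h import *
s=bot.read_state(); print(s['tool_pos'],s['tcp_rot'],s['wrist_force'])
c=cam('side');b=cv2.resize(c['frame'][110:210,100:220],(480,400),interpolation=cv2.INTER_CUBIC)
c=cam('top');a=cv2.resize(c['frame'][170:270,90:170],(320,400),interpolation=cv2.INTER_CUBIC)
cv2.imwrite('pics/p2.png',np.clip(np.hstack([b,a])*1.4,0,255).astype(np.uint8))
E
```

```text
[0.41764339 0.22839782 0.1714134 ] [-3.16493765e-01  3.12430072e+00  7.50603271e-04] [0.72418597 0.84045681 0.27614686]
```

View pics/p2.png

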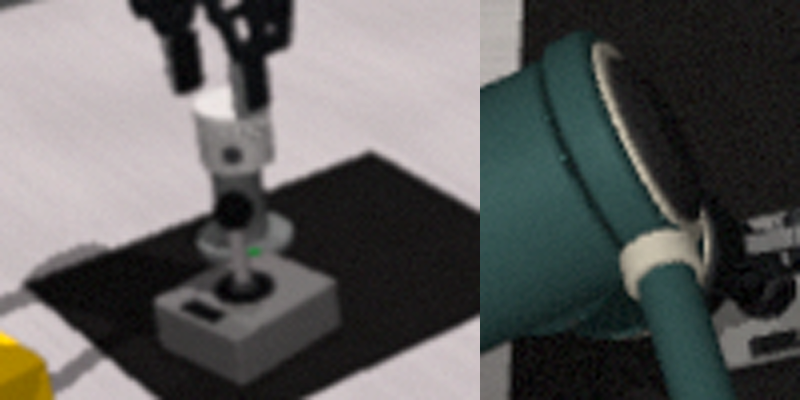

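```bash
cat >> h.py <<'E'
def diff():
    c=cam('top');a=cv2.resize(c['frame'][170:240,320:390],(400,400),interpolation=cv2.INTER_CUBIC)
    c=cam('side');b=cv2.resize(c['frame'][235:305,285:355],(400,400),interpolation=cv2.INTER_CUBIC)
    m=np.clip(np.hstack([a,b])*1.2,0,255).astype(np.uint8); o=cv2.imread('pics/t4.png')
    d=cv2.absdiff(m,o).max(2); print('diff mean/max top,side',d[:,:400].mean(),d[:,:400].max(),d[:,400:].mean(),d[:,400:].max())
    f=lambda i:(i.max(2)<90).astype(np.float32)
    for s in(slice(0,400),slice(400,800)): print(f(m[:,s]).sum(),f(o[:,s]).sum(),np.abs(f(m[:,s])-f(o[:,s])).sum())
E
python3 -c "
from h import *
diff()"
```

```text
diff mean/max top,side 7.9869625 15 2.02755625 14
20419.0 19060.0 1359.0
41126.0 41156.0 168.0
```

>>> drive_tool --deltas '[{"hand": 0.6,"offset": [0,0,-4],"angular": [0,0,0]},{"hand": 0.6,"offset": [0,0,-8],"angular": [0,0,0]},{"hand": 0.6,"offset": [0,0,-9.6],"angular": [0,0,0]},{"hand": 0.6,"offset": [0,0,-9.6],"angular": [0,0,0]}]'

```text
time: 36.35
tool_pos: [0.4166, 0.2279, 0.0734]
tcp_rot: [0.316, -3.124, 0.001]
wrist_force: [0.5, -0.6, 0.1]
width: 0.598
```

```bash
python3 - <<'E'
from h import *
s=bot.read_state(); print(s['tool_pos'],s['tcp_rot'],s['wrist_force'])
c=cam('side');b=cv2.resize(c['frame'][110:210,100:220],(720,600),interpolation=cv2.INTER_CUBIC)
cv2.imwrite('pics/j1.png',np.clip(b*1.4,0,255).astype(np.uint8))
E
```

```text
[0.41659086 0.22787287 0.07342575] [ 3.16491731e-01 -3.12373792e+00  1.09850304e-03] [ 0.46626952 -0.64483     0.0817328 ]
```

View pics/j1.png

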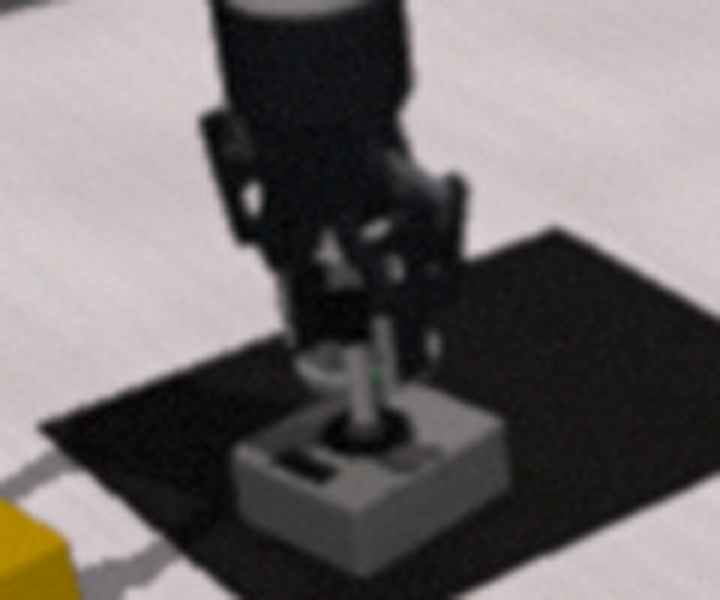

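>>> drive_tool --deltas '[{"hand": 0.6,"offset": [0.2,-1,0],"angular": [0,0,0]},{"hand": 0.6,"offset": [0.35,-1.7,0],"angular": [0,0,0]},{"hand": 0.6,"offset": [0.5,-2.4,0],"angular": [0,0,0]},{"hand": 0.6,"offset": [0.6,-2.95,0],"angular": [0,0,0]},{"hand": 0.6,"offset": [0.66,-3.25,0],"angular": [0,0,0]},{"hand": 0.6,"offset": [0.66,-3.25,0],"angular": [0,0,0]},{"hand": 0.6,"offset": [0.66,-3.25,0],"angular": [0,0,0]}]'

```text
time: 37.28
tool_pos: [0.4237, 0.1957, 0.0739]
tcp_rot: [0.317, -3.126, -0.0]
wrist_force: [-0.7, 2.2, 2.6]
width: 0.604
```

```bash
python3 - <<'E'
from h import *
s=bot.read_state(); print(s['tool_pos'],s['tcp_rot'],s['wrist_force'],s['torque'],s['width'])
c=cam('side');b=cv2.resize(c['frame'][110:210,100:220],(720,600),interpolation=cv2.INTER_CUBIC)
cv2.imwrite('pics/j2.png',np.clip(b*1.6,0,255).astype(np.uint8))
E
```

```text
[0.42366941 0.19566515 0.07386714] [ 3.16684387e-01 -3.12550236e+00 -1.11269527e-05] [-0.68156227  2.24003367  2.56409445] [ 0.45617285  0.0436544  -0.02494714] 0.6039082463055928
```

View pics/j2.png

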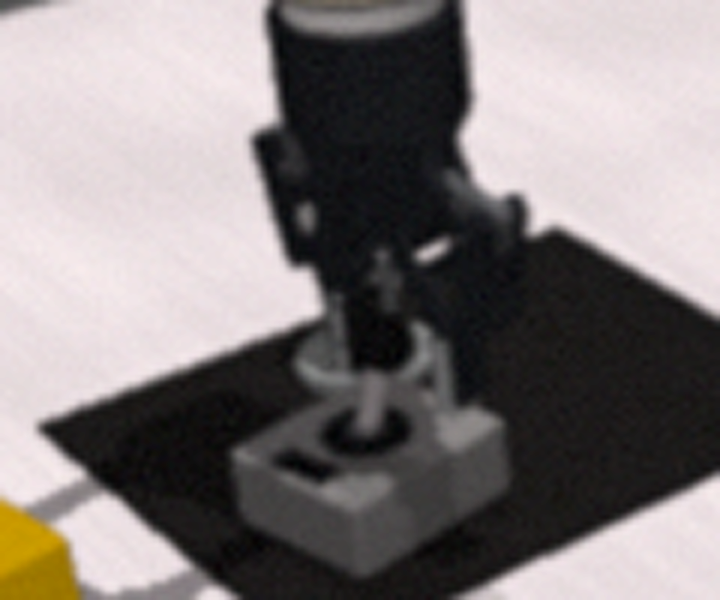

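```bash
python3 - <<'E'
from h import *
c=cam('side'); cv2.imwrite('pics/x.png',c['frame'])
y=np.array([-.199,.980,0])
o=np.array([.4172,.227,.041])
for fx in (0,):
  for t in(0,-.2,-.3,-.36,-.42): print(t,(px(c,o+.058*(np.sin(t)*y+[0,0,np.cos(t)]))-[100,110])*6)
E
```

```text
0 [348.46069723 319.98853522]
-0.2 [367.51089241 330.41233873]
-0.3 [377.11839239 337.34835542]
-0.36 [382.84822849 342.02434284]
-0.42 [388.52387051 347.06507431]
```

>>> drive_tool --deltas '[{"hand": 0.6,"offset": [0.02,-0.1,0],"angular": [0,0,0]},{"hand": 0.6,"offset": [0.02,-0.1,0],"angular": [0,0,0]},{"hand": 0.6,"offset": [0.02,-0.1,0],"angular": [0,0,0]},{"hand": 0.6,"offset": [0.02,-0.1,0],"angular": [0,0,0]},{"hand": 0.6,"offset": [0.02,-0.1,0],"angular": [0,0,0]},{"hand": 0.6,"offset": [0.02,-0.1,0],"angular": [0,0,0]},{"hand": 0.6,"offset": [0.02,-0.1,0],"angular": [0,0,0]},{"hand": 0.6,"offset": [0.02,-0.1,0],"angular": [0,0,0]}]'

```text
time: 38.38
tool_pos: [0.4238, 0.1946, 0.0738]
tcp_rot: [0.317, -3.125, 0.0]
wrist_force: [-0.5, 4.2, -0.0]
width: 0.602
```

>>> drive_tool --deltas '[{"hand": 0.6,"offset": [0,0,0],"angular": [0,0,0]},{"hand": 0.6,"offset": [0,0,0],"angular": [0,0,0]},{"hand": 0.6,"offset": [0,0,0],"angular": [0,0,0]},{"hand": 0.6,"offset": [0,0,0],"angular": [0,0,0]},{"hand": 0.6,"offset": [0,0,0],"angular": [0,0,0]},{"hand": 0.6,"offset": [0,0,0],"angular": [0,0,0]},{"hand": 0.6,"offset": [0,0,0],"angular": [0,0,0]},{"hand": 0.6,"offset": [0,0,0],"angular": [0,0,0]}]'

```text
time: 39.38
tool_pos: [0.4238, 0.1946, 0.0739]
tcp_rot: [0.317, -3.125, 0.0]
wrist_force: [-0.7, 4.1, -0.7]
width: 0.604
```

>>> drive_tool --deltas '[{"hand": 0.6,"offset": [0,0,0],"angular": [0,0,0]},{"hand": 0.6,"offset": [0,0,0],"angular": [0,0,0]},{"hand": 0.6,"offset": [0,0,0],"angular": [0,0,0]},{"hand": 0.6,"offset": [0,0,0],"angular": [0,0,0]},{"hand": 0.6,"offset": [0,0,0],"angular": [0,0,0]},{"hand": 0.6,"offset": [0,0,0],"angular": [0,0,0]},{"hand": 0.6,"offset": [0,0,0],"angular": [0,0,0]},{"hand": 0.6,"offset": [0,0,0],"angular": [0,0,0]}]'

```text
time: 40.38
tool_pos: [0.4239, 0.1946, 0.0739]
tcp_rot: [0.317, -3.126, 0.0]
wrist_force: [-0.4, 3.5, -1.3]
width: 0.602
```

>>> drive_tool --deltas '[{"hand": 0.6,"offset": [0,0,0],"angular": [0,0,0]},{"hand": 0.6,"offset": [0,0,0],"angular": [0,0,0]},{"hand": 0.6,"offset": [0,0,0],"angular": [0,0,0]},{"hand": 0.6,"offset": [0,0,0],"angular": [0,0,0]}]'

```text
time: 40.88
tool_pos: [0.4239, 0.1946, 0.0739]
tcp_rot: [0.317, -3.126, -0.0]
wrist_force: [-0.6, 4.1, -1.0]
width: 0.606
```

>>> drive_tool --deltas '[{"hand": 0.6,"offset": [-0.3,1.5,0],"angular": [0,0,0]},{"hand": 0.6,"offset": [-0.6,3,0],"angular": [0,0,0]},{"hand": 0.6,"offset": [-0.9,4.3,0],"angular": [0,0,0]},{"hand": 0.6,"offset": [-1.1,5.4,0],"angular": [0,0,0]},{"hand": 0.6,"offset": [-1.25,6.1,0],"angular": [0,0,0]},{"hand": 0.6,"offset": [-1.32,6.5,0],"angular": [0,0,0]},{"hand": 0.6,"offset": [-1.32,6.5,0],"angular": [0,0,0]},{"hand": 0.6,"offset": [-1.32,6.5,0],"angular": [0,0,0]}]'

```text
time: 41.88
tool_pos: [0.4107, 0.2594, 0.0739]
tcp_rot: [0.316, -3.126, 0.0]
wrist_force: [0.1, -2.4, 1.2]
width: 0.599
```

```bash
python3 - <<'E'
from h import *
s=bot.read_state(); print(s['tool_pos'],s['wrist_force'],s['torque'],s['width'])
c=cam('side');b=cv2.resize(c['frame'][110:210,100:220],(720,600),interpolation=cv2.INTER_CUBIC)
cv2.imwrite('pics/j3.png',np.clip(b*1.6,0,255).astype(np.uint8))
y=np.array([-.199,.980,0])
o=np.array([.4172,.227,.041])
for t in(0,.2,.3,.36,.42): print(t,(px(c,o+.058*(np.sin(t)*y+[0,0,np.cos(t)]))-[100,110])*6)
E
```

```text
[0.4107242  0.259386   0.07390752] [ 0.08851736 -2.38883377  1.21549316] [-0.33506371 -0.06137234 -0.0061655 ] 0.5990784655783151
0 [348.46069723 319.98853522]
0.2 [330.31243513 314.45675162]
0.3 [321.81616078 313.57966213]
0.36 [316.9538281  313.65845034]
0.42 [312.28928399 314.18737705]
```

View pics/j3.png

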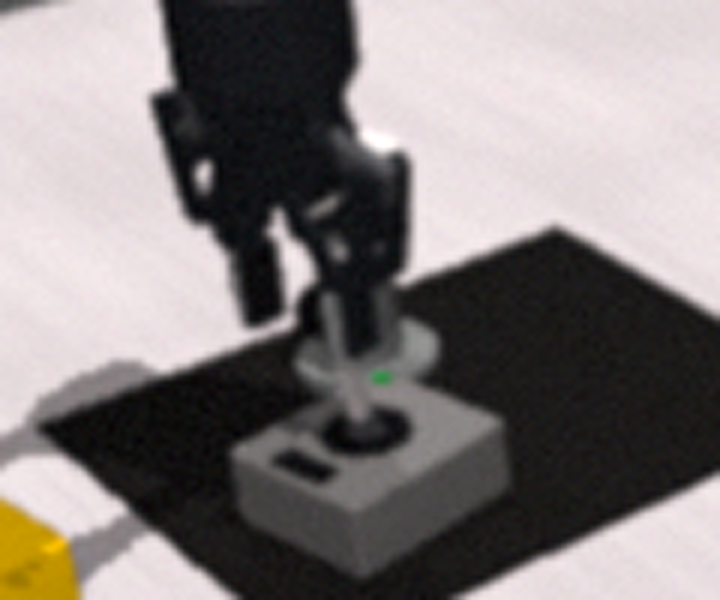

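>>> drive_tool --deltas '[{"hand": 0.6,"offset": [-0.04,0.2,0],"angular": [0,0,0]},{"hand": 0.6,"offset": [-0.04,0.2,0],"angular": [0,0,0]},{"hand": 0.6,"offset": [-0.04,0.2,0],"angular": [0,0,0]},{"hand": 0.6,"offset": [-0.04,0.2,0],"angular": [0,0,0]},{"hand": 0.6,"offset": [-0.04,0.2,0],"angular": [0,0,0]},{"hand": 0.6,"offset": [-0.04,0.2,0],"angular": [0,0,0]},{"hand": 0.6,"offset": [-0.04,0.2,0],"angular": [0,0,0]},{"hand": 0.6,"offset": [-0.04,0.2,0],"angular": [0,0,0]}]'

```text
time: 42.92
tool_pos: [0.4102, 0.2616, 0.0739]
tcp_rot: [0.317, -3.125, 0.0]
wrist_force: [0.3, -2.1, -0.3]
width: 0.597
```

>>> drive_tool --deltas '[{"hand": 0.6,"offset": [0,0,0],"angular": [0,0,0]},{"hand": 0.6,"offset": [0,0,0],"angular": [0,0,0]},{"hand": 0.6,"offset": [0,0,0],"angular": [0,0,0]},{"hand": 0.6,"offset": [0,0,0],"angular": [0,0,0]},{"hand": 0.6,"offset": [0,0,0],"angular": [0,0,0]},{"hand": 0.6,"offset": [0,0,0],"angular": [0,0,0]},{"hand": 0.6,"offset": [0,0,0],"angular": [0,0,0]},{"hand": 0.6,"offset": [0,0,0],"angular": [0,0,0]}]'

```text
time: 43.92
tool_pos: [0.4103, 0.2616, 0.0739]
tcp_rot: [0.317, -3.126, 0.0]
wrist_force: [1.1, -3.3, 0.1]
width: 0.601
```

>>> drive_tool --deltas '[{"hand": 0.6,"offset": [0,0,0],"angular": [0,0,0]},{"hand": 0.6,"offset": [0,0,0],"angular": [0,0,0]},{"hand": 0.6,"offset": [0,0,0],"angular": [0,0,0]},{"hand": 0.6,"offset": [0,0,0],"angular": [0,0,0]},{"hand": 0.6,"offset": [0,0,0],"angular": [0,0,0]},{"hand": 0.6,"offset": [0,0,0],"angular": [0,0,0]},{"hand": 0.6,"offset": [0,0,0],"angular": [0,0,0]},{"hand": 0.6,"offset": [0,0,0],"angular": [0,0,0]}]'

```text
time: 44.92
tool_pos: [0.4103, 0.2616, 0.0739]
tcp_rot: [0.317, -3.126, 0.0]
wrist_force: [0.9, -2.6, -1.0]
width: 0.6
```

>>> drive_tool --deltas '[{"hand": 0.6,"offset": [0,0,0],"angular": [0,0,0]},{"hand": 0.6,"offset": [0,0,0],"angular": [0,0,0]},{"hand": 0.6,"offset": [0,0,0],"angular": [0,0,0]},{"hand": 0.6,"offset": [0,0,0],"angular": [0,0,0]}]'

```text
time: 45.42
tool_pos: [0.4103, 0.2616, 0.0739]
tcp_rot: [-0.317, 3.126, 0.0]
wrist_force: [0.3, -2.7, -0.9]
width: 0.599
```

>>> drive_tool --deltas '[{"hand": 0.6,"offset": [0.2,-1,0],"angular": [0,0,0]},{"hand": 0.6,"offset": [0.4,-2,0],"angular": [0,0,0]},{"hand": 0.6,"offset": [0.6,-2.9,0],"angular": [0,0,0]},{"hand": 0.6,"offset": [0.68,-3.35,0],"angular": [0,0,0]},{"hand": 0.7,"offset": [0.68,-3.35,0],"angular": [0,0,0]},{"hand": 0.7,"offset": [0.68,-3.35,3],"angular": [0,0,0]},{"hand": 0.7,"offset": [0.68,-3.35,8],"angular": [0,0,0]},{"hand": 0.7,"offset": [0.68,-3.35,13],"angular": [0,0,0]}]'

```text
time: 46.42
tool_pos: [0.4166, 0.2282, 0.205]
tcp_rot: [0.317, -3.125, 0.0]
wrist_force: [0.6, 0.4, 0.1]
width: 0.696
```

>>> drive_tool --deltas '[{"hand": 0.7,"offset": [0,-5,2],"angular": [0,0,0]},{"hand": 0.7,"offset": [0,-10,2],"angular": [0,0,0]},{"hand": 0.7,"offset": [0,-15,2],"angular": [0,0,0]},{"hand": 0.7,"offset": [0,-20,2],"angular": [0,0,0]},{"hand": 0.7,"offset": [0,-20,2],"angular": [0,0,0]}]'

```text
time: 47.05
tool_pos: [0.417, 0.0256, 0.2241]
tcp_rot: [-0.309, 3.126, -0.001]
wrist_force: [-0.2, 0.7, 0.6]
width: 0.696
```

```bash
python3 - <<'E'
from h import *
s=bot.read_state(); print(s['time'],s['tool_pos'],s['wrist_force'])
c=cam('top');a=cv2.resize(c['frame'][60:290,70:400],(400,279))
c=cam('side');b=cv2.resize(c['frame'][110:350,80:480],(400,240))
z=cv2.resize(c['frame'][110:210,100:220],(400,321),interpolation=cv2.INTER_CUBIC)
t=cv2.resize(bot.read_camera('top')['frame'][150:280,90:200],(271,321),interpolation=cv2.INTER_CUBIC)
o=np.zeros((600,800,3),np.uint8); o[:279,:400]=a;o[:240,400:]=b;o[279:,:400]=z;o[279:,400:671]=t
cv2.imwrite('pics/f1.png',np.clip(o*1.3,0,255).astype(np.uint8))
E
```

```text
47.05 [0.41704017 0.02561179 0.22407155] [-0.22941691  0.74854359  0.58644025]
```

View pics/f1.png

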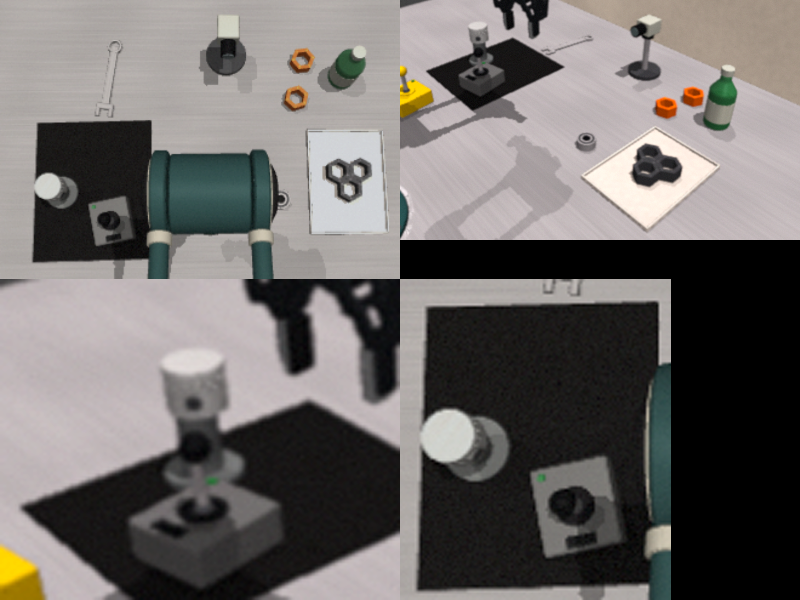

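```bash
python3 -c "
from h import *
diff(); print(bot.finish_job())"
```

```text
diff mean/max top,side 4.2229125 17 4.8490625 12
18397.0 19060.0 853.0
40887.0 41156.0 327.0
the job is handed in; nothing more can be done
None
```

The job is done and handed in at about 47 s of the 210 s allowed; no verdict came back.

- **Bearing:** it lies flat on the bench, between the tray and where the nuts started.
- **Nuts:** three of the five were present. They lie flat in the tray in a triangular honeycomb, each pushed against the other two.
- **Piston:** it stands crown up on the pedestal. From the pictures I judged it centred to about 1 mm.
- **Joystick:** I tilted it to the right (tray side) and held it for about 3.4 s, then to the left (pedestal side) for about 3.3 s. I estimated the tilt at roughly 0.36–0.4 rad each way from pictures and contact force; there is no direct reading of it.

The final pictures showed the nuts, piston and bearing in place, and the joystick released and centred. The mast, spanner, oil bottle, orange nuts and yellow remote looked undisturbed. A last image comparison of the tray showed the nuts had not moved since I placed them. I saw no knock to any nut during the run, and no check failed.

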